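Repack the sockets into the tiered organiser in the same order

TASK

Move the three wrench sockets from the aluminium rail onto the three posts of the organiser's lower deck, keeping their order: the socket nearest the ring on the rail goes on the post nearest the ring on the deck, and so on, each standing upright over its post and fully down on the deck. Then set the upper tray on the organiser so that all four corner holes drop over their pins and it rests level on the pillars.

Things in the scene. Friction and masses are not known exactly. Their poses are not given: they have to be found in the camera images.
- stand: Organiser's lower deck, fixed: plywood 112 (x) x 284 (y) x 15 mm; origin centre of underside, z up. On top, three steel posts, 9 mm diameter, 25 mm high, at x 0, y -70, 0, +70 mm: seats for the sockets. Corners x +-43, y +-130: steel pillars 16 mm diameter, flat shoulder at z 79, on each a pin 8 mm diameter, 20 mm high, top 6 mm tapered, tip z 99.
- stand_ring: Dark steel ring lying flat on the deck, fixed; 28 mm outside, 16 mm hole, 8 mm high; it marks one end of the row. Origin: centre of its underside, at stand x 0, y +118 or -118 mm (either end). The deck's other end has a small square wooden block of the same height instead.
- rail_ring: The same dark ring, fixed on one end of the aluminium socket rail (fixed to the bench; 285 x 50 mm, 12 mm thick), on its centre line 118 mm from the rail's middle, at either end; the rail's other end has a small square wooden block. Origin: centre of the ring's underside, 12 mm above the bench.
- socket_large: The large steel wrench socket: upright cylinder, 56 mm diameter, 58 mm high, about 420 g, open below (bore 42 mm diameter, 46 mm deep), closed on top with a small black square. Origin: centre of its open underside, z up. It starts over its clip's post on the rail, underside 18 mm above the bench.
- socket_medium: The medium steel wrench socket: upright cylinder, 46 mm diameter, 52 mm high, about 270 g, open below (bore 33 mm diameter, 40 mm deep), closed on top with a small black square. Origin: centre of its open underside, z up. It starts over its clip's post on the rail, underside 18 mm above the bench.
- socket_small: The small steel wrench socket: upright cylinder, 36 mm diameter, 46 mm high, about 150 g, open below (bore 26 mm diameter, 34 mm deep), closed on top with a small black square. Origin: centre of its open underside, z up. It starts over its clip's post on the rail, underside 18 mm above the bench.
- clip_large: Black clip on the rail under socket_large at the start; fixed. Flat bar 74 mm across the rail (x), 30 mm along it (y), 6 mm thick, with a steel post 9 mm diameter, 25 mm high at its middle; its two ends show. Origin: centre of its underside, 12 mm above the bench. The three clips are alike, on the rail's centre line 48, 118 and 188 mm from rail_ring, in any order.
- clip_medium: Black clip on the rail under socket_medium at the start; fixed. Flat bar 74 mm across the rail (x), 30 mm along it (y), 6 mm thick, with a steel post 9 mm diameter, 25 mm high at its middle; its two ends show. Origin: centre of its underside, 12 mm above the bench. The three clips are alike, on the rail's centre line 48, 118 and 188 mm from rail_ring, in any order.
- clip_small: Black clip on the rail under socket_small at the start; fixed. Flat bar 74 mm across the rail (x), 30 mm along it (y), 6 mm thick, with a steel post 9 mm diameter, 25 mm high at its middle; its two ends show. Origin: centre of its underside, 12 mm above the bench. The three clips are alike, on the rail's centre line 48, 118 and 188 mm from rail_ring, in any order.
- tray: Organiser's loose upper tray, on the bench: plywood 115 (x) x 284 (y) x 8 mm, 300 g, lips to z 22 on the long sides, four 15 mm through holes at x +-43, y +-130 mm. Origin: centre of underside; same either way round. Handle bar along y over the middle: 14 mm thick (x), 130 long, z 46 to 64, on uprights 14 mm square at y +-50. On the stand its underside is at stand z 79.
Things that resemble listed ones, but are neither listed nor needed, are in the scene too. Leave any red or yellow look-alike of the socket_large alone. Leave any green look-alike of the socket_small alone.

How it is judged:
By the outcome, as a careful person would: the job done as asked, in the order asked, and still so for the second after the job is handed in, with the robot touching nothing.
It also fails if it takes over 128 s, if anything falls off the work surface, if the arm or the gripper's body presses on something with over 40 N, if the wrist force passes 120 N, or if a joint passes its speed limit or range.

ROBOT

A 7-joint arm with a two-finger parallel gripper is mounted at the origin on the work surface. World frame = base frame: x ahead of the robot, y to its left, z up, the work surface at z = 0. Lengths are in m, angles in degrees, forces in N, time in s.
With the tool pointing down it reaches from about 0.425 to 0.875 m from the base axis. Payload 9.9 kg.
Tool frame: the origin (TCP) lies where the fingers leave the gripper's body, on its centre line; the fingertips stand 73 mm ahead of it and the grasp point (between the pads) lies 54 mm ahead of it; z points along the fingers, y is the line along which they close (so a half turn about z gives the same grasp; the last joint's range is limited). The gripper opens to 85 mm and grips with 20 to 120 N. Pads are 22 mm wide; open, the fingers measure 114 mm over their backs; the gripper's body (76 mm by 85 mm) begins 54 mm behind the grasp point. The pads swing forward as they close: fully open they stand 13 mm farther back than shut.
Start: joints at [-69.947, 32.985, 1.427, 82.34, -0.859, 64.687, -3.237], TCP at [0.284, 0.612, 0.304] pointing down, gripper open.
Joint ranges: [-157.87, 157.87], [-19.46, 123.44], [-87.15, 90], [11.01, 140.99], [-62.26, 242.26], [9.8, 113.94], [-161.44, 161.44]. Speed limits (degrees/s): [127.2, 127.2, 172.46, 172.46, 180, 180, 180].

INTERFACE

Orientations are given as [roll, pitch, yaw] about the fixed x, y, z axes, in that order (R = Rz(yaw) Ry(pitch) Rx(roll)).
In Python, from bench import sensors, cams, job, nets gives the robot as it stands.
- The arm moves only by the shell command python3 -m inch 'ROWS' [FORCE]. ROWS is a JSON object of lists of equal length, an entry for each row: "xyz": the shift along the world's x, y, z in mm, a list of three; "angular": the turn, a rotation vector about the world's x, y, z in degrees, a list of three; "hand": the opening, from 0 (shut) to 1 (fully open). A call has exactly 8 rows; each row is the pose to reach, as a shift and turn from the pose commanded when the call began; what a row does not reach only later rows make up. A row lasts 1/8 s, in which the tool goes at most 62.5 mm and 10.7 degrees, less where a joint would pass 70% of its speed; a pose out of reach is approached as far as the arm can. A call with a gripper value outside its range is refused whole. The fingers move at their own pace and stop on an object; FORCE is the grip in N (left out, the last holds). Time passes only in rows, so rows that repeat a pose let the fingers close, or fill a call up. It gives the time, the measured TCP pose, the force, the opening and the grip force at its end, in the units of the state.
- sensors.get_obs(): the state, without advancing time (a new reading comes with each control period).
- cams.snapshot(name): name is "scene" or "top" or "wrist"; returns (picture, depth): 420x560x3 uint8, red, green, blue; 420x560 float32, m along the optical axis (not along the pixel's ray), 0 where there is no reading.
- cams.camera_model(name): a dict with "camera_matrix" (3x3 intrinsics, pixels), "D" ([k1, k2, p1, p2, k3] as OpenCV has them; the pictures are not rectified), "R" (3x3) and "t" (3): a world point X has camera coordinates R X + t. Camera axes: x right, y down, z forward; pixel columns grow to the right and rows downward; lengths in m; the calibration is good to about 2 mm. A picture is of the moment at which its call begins: read the wrist's pose just before it. camera_model takes no time and is no camera call; for the wrist camera it gives the pose at the moment of the call.
- job.job_done(): hands the job in; it is judged then, once.
Trained networks look in the newest picture that a camera, given by its name, has taken for a name from the list of things; names that differ only in an ending like _2 or _b are one class to them, and where a whole thing is asked for, a point or a joint stands for the part that bears it (a point fixed in the world has none). Each returns a list of dicts, best first, with "score" (0 to 1); they miss things now and then, are a little off and sometimes report something else, mostly with a low value. They report only what shows in the picture. A call takes as long as a camera call. They do not tell look-alikes from the thing itself.
- nets.outline_of(target, camera): "pixels" (420x560 bool, what is visible of it) and "pixel" ([column, row] in pixels, amid what is visible of it).
- nets.pinpoint(target, camera): "pixel" ([column, row] in pixels: a listed point, or the origin of a listed thing).
The state is a dict: "time": time; "joint_pos": joint angles; "joint_velocities": joint speeds; "tau": joint torques, N m; "ee_pos": TCP position; "ee_rot": TCP orientation; "wrist_force": force on the tool from outside, world axes, zero at the start; "wrist_torque": the same for the moment, N m; "gripper_width": finger opening in m; "grasp_force": force on a finger pad.
Only numpy, scipy, OpenCV 4.12 (cv2) and the standard library are available. Lean on these libraries where they do the work, as an engineer would, in place of code of your own. Each camera call takes 0.05 s, during which the arm holds its last target. There are 200 camera calls.

## Working session

There is one attempt and no reset: what is moved stays moved. The work goes in short steps, Python scripts to look and compute and a shell command to move; the robot and the scene stay as the last step left them, time stands still between calls to the robot, and variables do not carry over. Pictures are saved under pics/ and viewed, at most 14 in all, crops included, and the job is handed in when it is done.

```bash
ls; mkdir -p pics; python3 - <<'E'
from bench import sensors,cams,nets
import cv2,numpy as np
o=sensors.get_obs();print(o['time'],o['ee_pos'],o['ee_rot'],o['gripper_width'])
ims=[]
for c in('top','scene'):
    p,d=cams.snapshot(c);m=cams.camera_model(c);np.savez(f'{c}.npz',p=p,d=d,**{k:np.array(v) for k,v in m.items()})
    cv2.imwrite(f'pics/{c}0.png',p[:,:,::-1])
    for n in ['stand','stand_ring','rail_ring','socket_large','socket_medium','socket_small','clip_large','clip_medium','clip_small','tray']:
        K=np.array(m['camera_matrix']);D=np.array(m['D'],float);R=np.array(m['R']);t=np.array(m['t'])
        for r in nets.pinpoint(n,c)[:4]:
            u=np.array(r['pixel'],float)
            i,j=int(round(u[1])),int(round(u[0])); z=float(d[min(max(i,0),419),min(max(j,0),559)])
            q=cv2.undistortPoints(u.reshape(1,1,2),K,D).ravel()
            X=R.T@(np.array([q[0],q[1],1])*z-t)
            print(c,n,round(r['score'],2),u.round(1),X.round(4))
E
```

```text
pics
0.0 [0.2835394  0.61218517 0.30302627] [-1.79903779e+02  5.65645275e-03  1.55150415e+02] 0.08588397144193129
top stand 0.81 [167.6 234.9] [0.4519 0.2931 0.0154]
top stand_ring 0.64 [212.1 243.9] [0.4425 0.0013 0.97  ]
top rail_ring 0.59 [462.  253.4] [ 0.4243 -0.4197  0.0098]
top socket_large 0.73 [411.5 297.1] [ 0.3229 -0.2857  0.0538]
top socket_large 0.6 [414.9 247.6] [ 0.4358 -0.2865  0.0776]
top socket_large 0.57 [405.7 204.1] [ 0.5357 -0.2725  0.0569]
top socket_medium 0.84 [383.1 246.4] [ 0.4366 -0.218   0.068 ]
top socket_small 0.69 [454.2 290.9] [ 0.3381 -0.3878  0.0391]
top socket_small 0.68 [445.9 252.4] [ 0.4266 -0.3603  0.0637]
top clip_large 0.43 [414.7 245.7] [ 0.44   -0.2871  0.0742]
top clip_medium 0.6 [382.3 249.2] [ 0.4303 -0.2157  0.0703]
top clip_small 0.52 [442.6 247.1] [ 0.4384 -0.3558  0.0567]
top tray 0.6 [289.5 154.6] [ 6.583e-01 -3.000e-04  8.900e-03]
top tray 0.24 [383.7 245.6] [ 0.4385 -0.2192  0.0686]
scene stand 0.69 [385.3 225.4] [0.4712 0.2948 0.0133]
scene stand_ring 0.37 [343.  212.8] [0.4305 0.1743 0.0225]
scene rail_ring 0.39 [148.1 208.8] [ 0.4397 -0.4116  0.0142]
scene socket_large 0.72 [194.1 191. ] [ 0.3462 -0.2902  0.0227]
scene socket_large 0.59 [178.2 236.1] [ 0.5709 -0.2843  0.0227]
scene socket_large 0.57 [181.8 207.7] [ 0.4579 -0.3004  0.0368]
scene socket_medium 0.8 [201.9 209.2] [ 0.4614 -0.2398  0.037 ]
scene socket_medium 0.3 [387.3 226. ] [0.4743 0.3    0.0138]
scene socket_medium 0.2 [341.2 217.1] [0.4813 0.1636 0.0441]
scene socket_small 0.64 [158.3 208. ] [ 0.4482 -0.3757  0.0251]
scene socket_small 0.61 [148.8 229.7] [ 0.5525 -0.372   0.0255]
scene socket_small 0.53 [162.6 191.1] [ 0.3457 -0.3933  0.0173]
scene socket_small 0.34 [342.7 215.2] [0.4289 0.1746 0.0124]
scene clip_medium 0.48 [205.4 211. ] [ 0.4681 -0.2282  0.0359]
scene clip_small 0.6 [160.6 209. ] [ 0.4481 -0.3693  0.0216]
scene tray 0.78 [281.4 270. ] [0.6661 0.0038 0.0059]
```

View pics/top0.png

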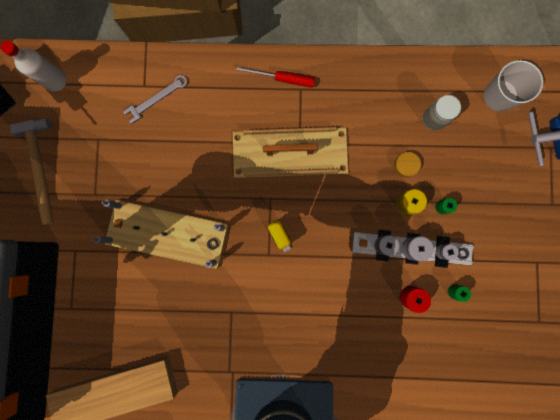

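View pics/scene0.png

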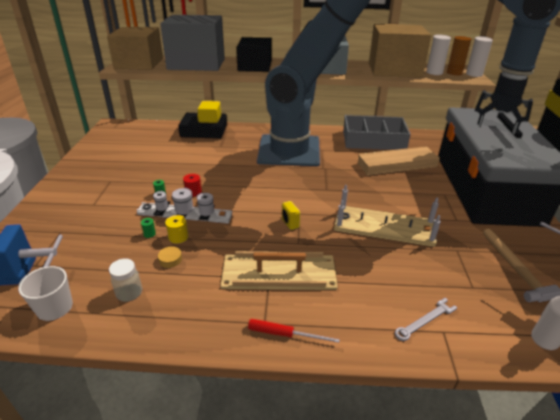

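The top picture shows the stand ring at the right-hand (-y) end (212,244) and the wood block at (118,222). The rail ring is also at the -y end (462,253). From the ring, the order on the rail is small (450,252), large (421,249), medium (389,245). The red and yellow large look-alikes and the green small ones stand beside the rail. The scene view agrees, and the tray lies at (289,153) with nothing in the way.

```bash
cat > h.py <<'E'
from bench import sensors,cams,nets
import cv2,numpy as np
from scipy.spatial.transform import Rotation as Ro
def snap(c,name=None):
    o=sensors.get_obs();m=cams.camera_model(c);p,d=cams.snapshot(c)
    if name: cv2.imwrite(f'pics/{name}.png',p[:,:,::-1])
    return o,p,d,[np.array(m[k],float) for k in('camera_matrix','D','R','t')]
def ray(m,u):
    K,D,R,t=m;q=cv2.undistortPoints(np.array(u,float).reshape(-1,1,2),K,D).reshape(-1,2)
    return -R.T@t,np.c_[q,np.ones(len(q))]@R   # origin, dirs (cam z=1)
def onz(m,u,z):
    c,r=ray(m,u);return c+r*((z-c[2])/r[:,2:3])
def cloud(m,d):
    v,u=np.mgrid[:420,:560];c,r=ray(m,np.c_[u.ravel(),v.ravel()])
    return (c+r*d.ravel()[:,None]).reshape(420,560,3)
E
python3 - <<'E'
from h import *
o=sensors.get_obs();m=cams.camera_model('wrist')
Rt=Ro.from_euler('xyz',o['ee_rot'],degrees=True).as_matrix();R=np.array(m['R']);t=np.array(m['t'])
print('cam in tool',Rt.T@(-R.T@t-o['ee_pos']),'\naxes',(Rt.T@R.T).round(3),np.array(m['camera_matrix']).round(0).tolist(),m['D'])
z=np.load('top.npz');m=[z[k].astype(float) for k in('camera_matrix','D','R','t')]
print('stand ring,block',onz(m,[[212,244],[118,222]],.023).round(3).tolist())
print('rail ring,block',onz(m,[[462,253],[363,243]],.02).round(3).tolist())
print('S L M',onz(m,[[450,252]],.064),onz(m,[[421,249]],.076),onz(m,[[389,245]],.07))
print('tray holes',onz(m,[[238,132],[342,132],[344,170],[239,171]],.008).round(3).tolist())
E
```

```text
cam in tool [ 0.07961119  0.000157   -0.0701936 ] 
axes [[ 0.001 -0.951 -0.31 ]
 [ 1.     0.001 -0.001]
 [ 0.001 -0.31   0.951]] [[367.0, 0.0, 273.0], [0.0, 367.0, 210.0], [0.0, 0.0, 1.0]] [0.01151497 0.         0.         0.         0.        ]
stand ring,block [[0.432, 0.182, 0.023], [0.481, 0.413, 0.023]]
rail ring,block [[0.425, -0.415, 0.02], [0.443, -0.182, 0.02]]
S L M [[ 0.42778816 -0.36932861  0.064     ]] [[ 0.43299877 -0.30050081  0.076     ]] [[ 0.44014483 -0.23084017  0.07      ]]
tray holes [[0.713, 0.13, 0.008], [0.718, -0.13, 0.008], [0.622, -0.136, 0.008], [0.615, 0.124, 0.008]]
```

```bash
python3 -m inch '{"xyz":[[25,-45,10],[50,-90,20],[75,-135,20],[100,-180,20],[125,-225,20],[150,-270,20],[172,-314,20],[172,-314,20]],"angular":[[0,0,-10],[0,0,-20],[0,0,-30],[0,0,-40],[0,0,-50],[0,0,-60],[0,0,-70],[0,0,-77]],"hand":[1,1,1,1,1,1,1,1]}' 80
python3 - <<'E'
from h import *
o,p,d,m=snap('wrist','w_stand');print(o['ee_pos'],o['ee_rot'])
np.savez('ws.npz',p=p,d=d,*m)
np.save('ws.npy',cloud(m,d))
for n in('stand','stand_ring'):
    for r in nets.pinpoint(n,'wrist')[:2]: print(n,r['score'],r['pixel'],onz(m,[r['pixel']],.015))
E
```

```text
time: 2.1
ee_pos: [0.4578, 0.2941, 0.3246]
ee_rot: [179.9, 0.0, 77.5]
wrist_force: [-0.5, 0.2, 0.1]
gripper_width: 0.0852
grasp_force: 0.0
[0.45781352 0.29408433 0.32456   ] [1.79901918e+02 3.02460855e-02 7.74732224e+01]
stand 0.58 [270.3, 162.5] [[0.45729336 0.30154957 0.015     ]]
stand_ring 0.73 [275.9, 267.1] [[0.43706844 0.18174066 0.015     ]]
```

View pics/w_stand.png

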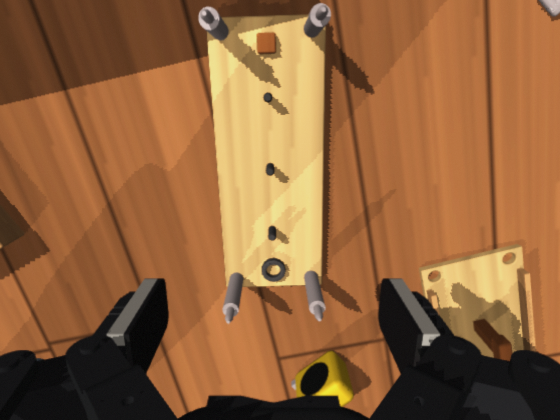

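The wrist picture shows the stand with its ring at (273,269), posts at (272,233), (270,169) and (268,97), and pins at (207,14), (322,10), (231,317) and (319,316). The depth cloud will give me the pose.

```bash
cat > fit.py <<'E'
from h import *
from scipy.optimize import least_squares
def standfit(m,d,x0,pr=True):
    """fit x,y,yaw: post tops and pins from cloud points clustered near prediction"""
    C=cloud(m,d).reshape(-1,3);C=C[(d.ravel()>.05)]
    def T(x,P):
        c,s=np.cos(x[2]),np.sin(x[2]);return np.c_[x[0]+c*P[:,0]-s*P[:,1],x[1]+s*P[:,0]+c*P[:,1]]
    P=np.array([[0,-.07],[0,0],[0,.07],[43e-3,.13],[-43e-3,.13],[43e-3,-.13],[-43e-3,-.13]]);x=np.array(x0,float)
    for it in range(4):
        W=T(x,P);M=[];idx=[];n=[]
        for i in range(7):
            lo,hi,r=((.030,.045,.006),(.082,.103,.0055))[i>2]
            rr=.02 if it<2 else .012
            k=(C[:,2]>lo)&(C[:,2]<hi)&(np.hypot(*(C[:,:2]-W[i]).T)<rr)
            if k.sum()>3:
                Q=C[k]
                c0=(m[2].T@-m[3])[:2]
                # visible surface midpoint (top: take highest points)
                h=Q[:,2]>np.percentile(Q[:,2],60) if i<3 else Q[:,2]>-1
                M.append((Q[h,:2].min(0)+Q[h,:2].max(0))/2);idx.append(i);n.append(int(k.sum()))
        M=np.array(M)
        x=least_squares(lambda x:(T(x,P[idx])-M).ravel(),x,loss='soft_l1',f_scale=.002).x
    if pr: print('stand',x[:2].round(4),np.degrees(x[2]).round(2),idx,n,'\n',((T(x,P[idx])-M)*1e3).round(1).tolist())
    return x
E
python3 - <<'E'
from fit import *
z=np.load('ws.npz');m=[z[f'arr_{i}'] for i in range(4)];d=z['d']
standfit(m,d,[.4565,.2975,np.radians(-11.5)])
C=cloud(m,d);g=C.reshape(-1,3)
for nm,u in dict(deck=(300,150),bench=(400,150)).items(): print(nm,C[u[1]-5:u[1]+5,u[0]-5:u[0]+5,2].mean(),C[u[1]-5:u[1]+5,u[0]-5:u[0]+5,2].std())
# image points on known heights
P=onz(m,[[207,14],[322,10],[231,317],[319,316]],.098);print(P.round(4).tolist(),P.mean(0))
print(onz(m,[[273,269.5]],.023), onz(m,[[266,43]],.023))
E
```

```text
stand [0.4558 0.2984] -10.97 [0, 1, 2, 3, 4, 5, 6] [73, 72, 71, 136, 135, 109, 107] 
 [[0.1, 0.1], [0.2, 0.0], [0.4, 0.7], [-0.1, 0.7], [-0.0, 0.6], [0.1, -1.9], [-0.6, -0.6]]
deck 0.015179853988477128 0.0008572178993967972
bench 0.0003379888052455393 0.0007673575345701468
[[0.4401, 0.4325, 0.098], [0.5218, 0.4171, 0.098], [0.393, 0.1817, 0.098], [0.474, 0.1647, 0.098]] [0.45722352 0.29899208 0.098     ]
[[0.43403431 0.18352906 0.023     ]] [[0.4781887  0.41294674 0.023     ]]
```

```bash
python3 -m inch '{"xyz":[[0,-60,0],[0,-120,0],[0,-180,0],[0,-240,0],[0,-300,0],[0,-360,0],[0,-420,0],[0,-480,0]],"angular":[[0,0,0],[0,0,4],[0,0,8],[0,0,8],[0,0,8],[0,0,8],[0,0,8],[0,0,8]],"hand":[1,1,1,1,1,1,1,1]}' 80
python3 -m inch '{"xyz":[[-4,-60,0],[-8,-110,0],[-12,-115,0],[-15,-115,0],[-15,-115,0],[-15,-115,0],[-15,-115,0],[-15,-115,0]],"angular":[[0,0,0],[0,0,0],[0,0,0],[0,0,0],[0,0,0],[0,0,0],[0,0,0],[0,0,0]],"hand":[1,1,1,1,1,1,1,1]}'
python3 - <<'E'
from h import *
o,p,d,m=snap('wrist','w_rail');print(o['ee_pos'],o['ee_rot'])
np.savez('wr.npz',p=p,d=d,*m)
C=cloud(m,d)
for n,h in(('socket_small',.064),('socket_large',.076),('socket_medium',.070),('rail_ring',.02)):
    for r in nets.outline_of(n,'wrist')[:3]:
        k=r['pixels'];Q=C[k];hi=Q[abs(Q[:,2]-h)<.004];
        if len(hi)<20: print(n,'few',r['pixel'],len(hi));continue
        (cx,cy),rad=cv2.minEnclosingCircle(hi[:,:2].astype(np.float32)*1000)
        print(n,round(r['score'],2),r['pixel'],len(hi),np.median(hi[:,2]).round(4),'ctr',hi[:,:2].mean(0).round(4),'mec',round(cx,1),round(cy,1),round(rad,1),p[k].mean(0).round())
E
```

```text
time: 3.25
ee_pos: [0.4561, -0.1824, 0.3241]
ee_rot: [180.0, -0.0, 86.5]
wrist_force: [0.1, -0.3, 0.7]
gripper_width: 0.0854
grasp_force: 0.0
time: 4.25
ee_pos: [0.4409, -0.2962, 0.3239]
ee_rot: [180.0, -0.0, 86.2]
wrist_force: [0.3, -0.4, -0.3]
gripper_width: 0.0857
grasp_force: 0.0
[ 0.44091784 -0.2961605   0.32393687] [ 1.79994982e+02 -2.68991797e-03  8.61878235e+01]
socket_small 0.93 [266.1, 249.1] 937 0.0643 ctr [ 0.4294 -0.3698] mec 429.7 -370.7 18.0 [126. 115. 112.]
socket_small few [185.5, 274.4] 0
socket_small few [365.9, 238.9] 0
socket_large few [152.7, 186.2] 0
socket_large few [378.3, 164.5] 0
socket_large 0.69 [266.8, 185.2] 2888 0.0762 ctr [ 0.4352 -0.3003] mec 435.1 -301.2 27.8 [211. 201. 198.]
socket_medium 0.95 [266.3, 107.4] 2260 0.0702 ctr [ 0.4407 -0.2312] mec 440.7 -231.7 22.8 [219. 210. 208.]
rail_ring 0.79 [268.7, 278.5] 191 0.0201 ctr [ 0.4263 -0.4214] mec 425.9 -418.2 13.1 [62. 59. 57.]
```

View pics/w_rail.png

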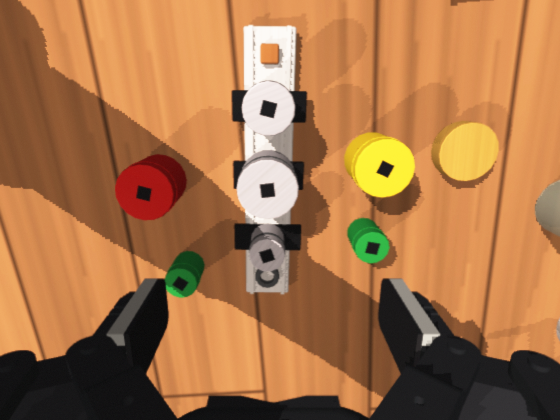

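The rail view shows the small socket at (266,252), large at (267,190) and medium at (268,108). The ring is at the bottom, the greens are beside the small socket, and red and yellow are beside the large one. The finger corridors across the rail are free, so I grasp the small one first.

```bash
python3 -m inch '{"xyz":[[-11,-50,0],[-11,-74,-30],[-11,-74,-80],[-11,-74,-130],[-11,-74,-180],[-11,-74,-212],[-11,-74,-225],[-11,-74,-225]],"angular":[[0,0,-0.8],[0,0,-0.8],[0,0,-0.8],[0,0,-0.8],[0,0,-0.8],[0,0,-0.8],[0,0,-0.8],[0,0,-0.8]],"hand":[1,1,1,1,1,1,1,1]}' 70
python3 -m inch '{"xyz":[[0,0,0],[0,0,0],[0,0,0],[0,0,0],[0,0,0],[0,0,0],[0,0,3],[0,0,6]],"angular":[[0,0,0],[0,0,0],[0,0,0],[0,0,0],[0,0,0],[0,0,0],[0,0,0],[0,0,0]],"hand":[0,0,0,0,0,0,0,0]}' 70
```

```text
time: 5.5
ee_pos: [0.4296, -0.3707, 0.0988]
ee_rot: [-180.0, -0.0, 85.3]
wrist_force: [-0.8, -1.1, -0.1]
gripper_width: 0.0857
grasp_force: 0.0
time: 6.5
ee_pos: [0.4297, -0.3704, 0.1051]
ee_rot: [-180.0, -0.0, 85.3]
wrist_force: [-0.3, 0.2, -1.0]
gripper_width: 0.0346
grasp_force: 69.7
```

```bash
python3 -m inch '{"xyz":[[0,0,50],[2,0,110],[10,45,130],[20,100,130],[25,160,130],[30,220,130],[30,280,130],[28,340,130]],"angular":[[0,0,0],[0,0,0],[0,0,-1],[0,0,-2],[0,0,-3],[0,0,-4],[0,0,-5],[0,0,-6.4]],"hand":[0,0,0,0,0,0,0,0]}'
python3 -m inch '{"xyz":[[-3,60,0],[-7,120,0],[-11,180,0],[-14,230,0],[-15,255,0],[-15,260.5,0],[-15,260.5,-25],[-15,260.5,-50]],"angular":[[0,0,0],[0,0,0],[0,0,0],[0,0,0],[0,0,0],[0,0,0],[0,0,0],[0,0,0]],"hand":[0,0,0,0,0,0,0,0]}'
python3 - <<'E'
from fit import *
o,p,d,m=snap('wrist','w_p1');print(o['ee_pos'],o['ee_rot'],o['gripper_width'])
standfit(m,d,[.4558,.2984,np.radians(-10.97)])
E
```

```text
time: 7.5
ee_pos: [0.4576, -0.0286, 0.2351]
ee_rot: [180.0, -0.0, 78.9]
wrist_force: [1.0, 1.0, -0.9]
gripper_width: 0.0348
grasp_force: 70.3
time: 8.5
ee_pos: [0.443, 0.2287, 0.1847]
ee_rot: [180.0, -0.0, 78.9]
wrist_force: [0.4, 1.0, -1.1]
gripper_width: 0.0347
grasp_force: 70.3
[0.44298854 0.22874284 0.18467215] [ 1.79956004e+02 -9.01475355e-03  7.88696894e+01] 0.03473435594363692
stand [0.4556 0.2978] -11.08 [0, 1] [192, 194] 
 [[-0.0, -0.1], [0.0, 0.1]]
```

View pics/w_p1.png

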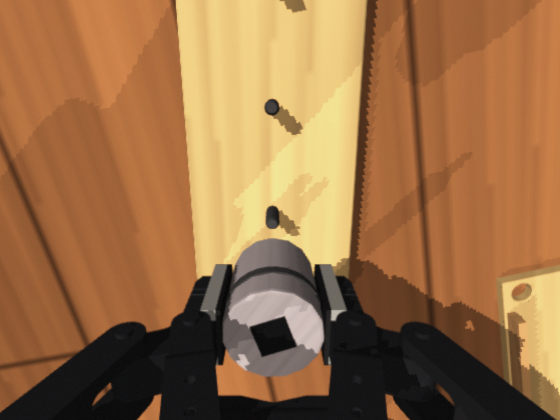

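The wrist picture shows the socket held upright at (275,300), with the first post at (272,215) below it and the middle post at (272,107). It is aligned, so I lower and release.

```bash
python3 -m inch '{"xyz":[[0,0,-30],[0,0,-55],[0,0,-72],[0,0,-81],[0,0,-86],[0,0,-88.5],[0,0,-89],[0,0,-89]],"angular":[[0,0,0],[0,0,0],[0,0,0],[0,0,0],[0,0,0],[0,0,0],[0,0,0],[0,0,0]],"hand":[0,0,0,0,0,0,0,0]}'
python3 -m inch '{"xyz":[[0,0,0],[0,0,0],[0,0,0],[0,0,0],[0,0,30],[0,0,85],[0,0,140],[0,0,140]],"angular":[[0,0,0],[0,0,0],[0,0,0],[0,0,0],[0,0,0],[0,0,0],[0,0,0],[0,0,0]],"hand":[1,1,1,1,1,1,1,1]}'
python3 - <<'E'
from fit import *
o,p,d,m=snap('wrist','w_p1b');print(o['ee_pos'],o['ee_rot'])
C=cloud(m,d).reshape(-1,3);Q=C[(C[:,2]>.052)&(C[:,2]<.07)&(np.hypot(C[:,0]-.4425,C[:,1]-.2297)<.04)];print(len(Q),np.median(Q[:,2]),cv2.minEnclosingCircle(Q[:,:2].astype(np.float32)*1000))
E
```

```text
time: 9.55
ee_pos: [0.443, 0.2298, 0.097]
ee_rot: [180.0, -0.1, 78.9]
wrist_force: [-2.3, -1.4, 10.3]
gripper_width: 0.0347
grasp_force: 71.5
time: 10.55
ee_pos: [0.4443, 0.2305, 0.2393]
ee_rot: [179.7, -0.3, 78.9]
wrist_force: [0.4, 0.0, 0.1]
gripper_width: 0.0854
grasp_force: 0.0
[0.44426778 0.23045612 0.23932861] [179.73809942  -0.26921462  78.94850091]
1931 0.061221135656917836 ((442.5986328125, 229.59988403320312), 17.95939826965332)
```

```bash
python3 -m inch '{"xyz":[[3,-50,0],[8,-112,0],[15,-174,0],[20,-236,0],[20,-298,0],[15,-360,0],[5,-422,0],[-3,-484,0]],"angular":[[0,0,1],[0,0,2],[0,0,3],[0,0,4],[0,0,5],[0,0,6],[0,0,6.4],[0,0,6.4]],"hand":[1,1,1,1,1,1,1,1]}'
python3 -m inch '{"xyz":[[-4,-36,0],[-4.3,-46.5,0],[-4.3,-46.5,-30],[-4.3,-46.5,-70],[-4.3,-46.5,-105],[-4.3,-46.5,-122],[-4.3,-46.5,-130],[-4.3,-46.5,-130]],"angular":[[0,0,0],[0,0,0],[0,0,0],[0,0,0],[0,0,0],[0,0,0],[0,0,0],[0,0,0]],"hand":[1,1,1,1,1,1,1,1]}' 90
python3 -m inch '{"xyz":[[0,0,0],[0,0,0],[0,0,0],[0,0,0],[0,0,0],[0,0,0],[0,0,3],[0,0,6]],"angular":[[0,0,0],[0,0,0],[0,0,0],[0,0,0],[0,0,0],[0,0,0],[0,0,0],[0,0,0]],"hand":[0,0,0,0,0,0,0,0]}' 90
```

```text
time: 11.6
ee_pos: [0.4388, -0.2552, 0.2345]
ee_rot: [-179.9, -0.1, 85.4]
wrist_force: [0.9, -0.1, 0.1]
gripper_width: 0.0855
grasp_force: 0.0
time: 12.6
ee_pos: [0.4354, -0.2995, 0.1054]
ee_rot: [-179.9, -0.0, 85.4]
wrist_force: [-0.2, -0.4, -0.2]
gripper_width: 0.0855
grasp_force: 0.0
time: 13.6
ee_pos: [0.4354, -0.3, 0.1121]
ee_rot: [-180.0, -0.0, 85.4]
wrist_force: [-0.3, -0.6, -3.9]
gripper_width: 0.0545
grasp_force: 95.3
```

```bash
python3 -m inch '{"xyz":[[0,0,50],[2,0,110],[10,45,130],[20,100,130],[28,160,130],[32,220,130],[32,280,130],[30,340,130]],"angular":[[0,0,0],[0,0,0],[0,0,-1],[0,0,-2],[0,0,-3],[0,0,-4],[0,0,-5],[0,0,-6.4]],"hand":[0,0,0,0,0,0,0,0]}'
python3 -m inch '{"xyz":[[-2,60,0],[-5,120,0],[-7,180,0],[-9,230,0],[-9.5,255,0],[-9.5,259,0],[-9.5,259,-25],[-9.5,259,-50]],"angular":[[0,0,0],[0,0,0],[0,0,0],[0,0,0],[0,0,0],[0,0,0],[0,0,0],[0,0,0]],"hand":[0,0,0,0,0,0,0,0]}'
python3 -m inch '{"xyz":[[0,0,-20],[0,0,-50],[0,0,-70],[0,0,-81],[0,0,-86],[0,0,-88.5],[0,0,-89],[0,0,-89]],"angular":[[0,0,0],[0,0,0],[0,0,0],[0,0,0],[0,0,0],[0,0,0],[0,0,0],[0,0,0]],"hand":[0,0,0,0,0,0,0,0]}'
```

```text
time: 14.6
ee_pos: [0.4652, 0.0418, 0.2421]
ee_rot: [180.0, -0.0, 78.9]
wrist_force: [1.8, -0.5, -4.5]
gripper_width: 0.0544
grasp_force: 97.8
time: 15.6
ee_pos: [0.456, 0.2979, 0.1915]
ee_rot: [180.0, 0.0, 78.9]
wrist_force: [-0.2, 1.1, -4.2]
gripper_width: 0.0543
grasp_force: 97.8
time: 16.6
ee_pos: [0.4562, 0.2986, 0.1041]
ee_rot: [180.0, -0.1, 78.9]
wrist_force: [-3.2, -2.4, 6.7]
gripper_width: 0.0543
grasp_force: 98.4
```

```bash
python3 -m inch '{"xyz":[[0,0,0],[0,0,0],[0,0,0],[0,0,0],[0,0,30],[0,0,85],[0,0,133],[0,0,133]],"angular":[[0,0,0],[0,0,0],[0,0,0],[0,0,0],[0,0,0],[0,0,0],[0,0,0],[0,0,0]],"hand":[1,1,1,1,1,1,1,1]}'
python3 - <<'E'
from fit import *
o,p,d,m=snap('wrist','w_p2b');print(o['ee_pos'],o['ee_rot'])
C=cloud(m,d).reshape(-1,3);Q=C[(C[:,2]>.068)&(C[:,2]<.085)&(np.hypot(C[:,0]-.4557,C[:,1]-.2982)<.04)];print(len(Q),np.median(Q[:,2]),cv2.minEnclosingCircle(Q[:,:2].astype(np.float32)*1000))
E
```

```text
time: 17.6
ee_pos: [0.4574, 0.2993, 0.2393]
ee_rot: [179.8, -0.3, 78.9]
wrist_force: [-0.3, -0.5, -0.3]
gripper_width: 0.0856
grasp_force: 0.0
[0.45743111 0.2992935  0.23928036] [179.76855057  -0.2695222   78.94332657]
4903 0.07323893112604254 ((455.6822509765625, 297.8165283203125), 27.927356719970703)
```

```bash
python3 -m inch '{"xyz":[[3,-50,0],[6,-112,0],[10,-174,0],[10,-236,0],[8,-298,0],[3,-360,0],[-4,-422,0],[-11,-484,0]],"angular":[[0,0,1],[0,0,2],[0,0,3],[0,0,4],[0,0,5],[0,0,6],[0,0,6.4],[0,0,6.4]],"hand":[1,1,1,1,1,1,1,1]}'
python3 -m inch '{"xyz":[[-3,-36,0],[-4,-46,0],[-4,-46,-30],[-4,-46,-70],[-4,-46,-105],[-4,-46,-124],[-4,-46,-134],[-4,-46,-134]],"angular":[[0,0,0],[0,0,0],[0,0,0],[0,0,0],[0,0,0],[0,0,0],[0,0,0],[0,0,0]],"hand":[1,1,1,1,1,1,1,1]}' 80
python3 -m inch '{"xyz":[[0,0,0],[0,0,0],[0,0,0],[0,0,0],[0,0,0],[0,0,0],[0,0,3],[0,0,6]],"angular":[[0,0,0],[0,0,0],[0,0,0],[0,0,0],[0,0,0],[0,0,0],[0,0,0],[0,0,0]],"hand":[0,0,0,0,0,0,0,0]}' 80
```

```text
time: 18.65
ee_pos: [0.4441, -0.1867, 0.2349]
ee_rot: [-179.9, -0.0, 85.4]
wrist_force: [1.6, 0.8, 0.1]
gripper_width: 0.0854
grasp_force: 0.0
time: 19.65
ee_pos: [0.4408, -0.2305, 0.1013]
ee_rot: [-179.9, -0.0, 85.4]
wrist_force: [-0.7, -0.3, 0.8]
gripper_width: 0.0854
grasp_force: 0.0
time: 20.65
ee_pos: [0.4409, -0.2312, 0.1082]
ee_rot: [180.0, 0.0, 85.3]
wrist_force: [0.5, -0.5, -3.2]
gripper_width: 0.0447
grasp_force: 81.8
```

```bash
python3 -m inch '{"xyz":[[0,0,50],[2,0,110],[10,45,130],[20,100,130],[28,160,130],[32,220,130],[32,280,130],[32,340,130]],"angular":[[0,0,0],[0,0,0],[0,0,-1],[0,0,-2],[0,0,-3],[0,0,-4],[0,0,-5],[0,0,-6.4]],"hand":[0,0,0,0,0,0,0,0]}'
python3 -m inch '{"xyz":[[-1,60,0],[-2,120,0],[-3,180,0],[-4,230,0],[-4,255,0],[-4,258.5,0],[-4,258.5,-25],[-4,258.5,-50]],"angular":[[0,0,0],[0,0,0],[0,0,0],[0,0,0],[0,0,0],[0,0,0],[0,0,0],[0,0,0]],"hand":[0,0,0,0,0,0,0,0]}'
python3 -m inch '{"xyz":[[0,0,-20],[0,0,-50],[0,0,-70],[0,0,-81],[0,0,-86],[0,0,-88.5],[0,0,-89],[0,0,-89]],"angular":[[0,0,0],[0,0,0],[0,0,0],[0,0,0],[0,0,0],[0,0,0],[0,0,0],[0,0,0]],"hand":[0,0,0,0,0,0,0,0]}'
python3 -m inch '{"xyz":[[0,0,0],[0,0,0],[0,0,0],[0,0,0],[0,0,30],[0,0,85],[0,0,140],[0,0,190]],"angular":[[0,0,0],[0,0,0],[0,0,0],[0,0,0],[0,0,0],[0,0,0],[0,0,0],[0,0,0]],"hand":[1,1,1,1,1,1,1,1]}'
python3 -m inch '{"xyz":[[0,-60,20],[0,-73,30],[0,-73,30],[0,-73,30],[0,-73,30],[0,-73,30],[0,-73,30],[0,-73,30]],"angular":[[0,0,0],[0,0,0],[0,0,0],[0,0,0],[0,0,0],[0,0,0],[0,0,0],[0,0,0]],"hand":[1,1,1,1,1,1,1,1]}'
python3 - <<'E'
from fit import *
o,p,d,m=snap('wrist','w_p3b');print(o['ee_pos'],o['ee_rot'])
np.savez('ws2.npz',p=p,d=d,*m)
C=cloud(m,d).reshape(-1,3)
for x,y,h in((.469,.3667,.067),(.4557,.298,.073),(.4425,.2297,.061)):
    Q=C[(abs(C[:,2]-h)<.006)&(np.hypot(C[:,0]-x,C[:,1]-y)<.034)];print(len(Q),np.median(Q[:,2]),cv2.minEnclosingCircle(Q[:,:2].astype(np.float32)*1000))
standfit(m,d,[.4557,.2981,np.radians(-11)])
E
```

```text
time: 21.65
ee_pos: [0.4726, 0.1108, 0.2381]
ee_rot: [180.0, -0.0, 78.9]
wrist_force: [1.2, 0.2, -2.8]
gripper_width: 0.045
grasp_force: 83.1
time: 22.65
ee_pos: [0.4692, 0.3661, 0.1876]
ee_rot: [180.0, 0.0, 78.9]
wrist_force: [-0.4, -0.1, -2.7]
gripper_width: 0.0445
grasp_force: 83.1
time: 23.65
ee_pos: [0.4693, 0.3671, 0.1]
ee_rot: [180.0, -0.0, 78.9]
wrist_force: [-2.4, -2.1, 6.3]
gripper_width: 0.0448
grasp_force: 83.7
time: 24.65
ee_pos: [0.4689, 0.3672, 0.2909]
ee_rot: [180.0, -0.0, 78.9]
wrist_force: [0.2, 1.0, -0.7]
gripper_width: 0.0852
grasp_force: 0.0
time: 25.65
ee_pos: [0.4689, 0.2944, 0.3188]
ee_rot: [-180.0, 0.0, 79.0]
wrist_force: [0.5, -0.1, 0.7]
gripper_width: 0.0854
grasp_force: 0.0
[0.46892416 0.29440373 0.31877895] [-1.79993963e+02  8.95300468e-03  7.89524213e+01]
2353 0.0671914724390299 ((468.74774169921875, 366.6380920410156), 22.8443660736084)
2991 0.07318095606889746 ((455.8666076660156, 297.620849609375), 27.933734893798828)
997 0.06123731679730948 ((442.5813903808594, 229.88645935058594), 17.884286880493164)
stand [0.4559 0.2981] -11.02 [3, 4, 5, 6] [140, 149, 108, 108] 
 [[-0.0, 0.8], [0.2, 0.4], [0.1, -1.1], [-0.3, -0.2]]
```

View pics/w_p3b.png

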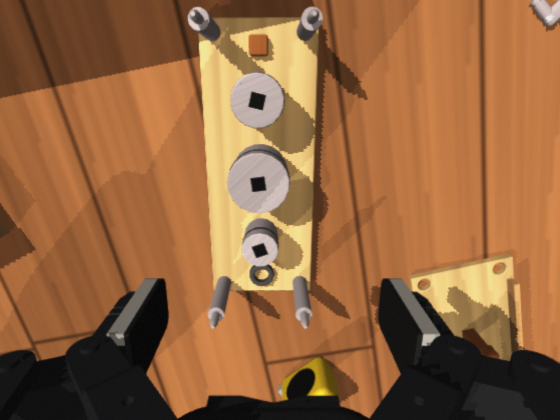

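All three sockets stand on their posts: medium (257,100), large (259,182), small (261,248) next to the ring (262,274). The tops are at the seated heights. Next, the tray.

```bash
python3 -m inch '{"xyz":[[33,-50,0],[66,-99,0],[99,-148,0],[132,-198,0],[165,-247,0],[190,-285,0],[198,-297,0],[198,-297,0]],"angular":[[0,0,2],[0,0,4],[0,0,6],[0,0,8],[0,0,10],[0,0,12],[0,0,12],[0,0,12]],"hand":[1,1,1,1,1,1,1,1]}'
python3 - <<'E'
from h import *
o,p,d,m=snap('wrist','w_tray');print(o['ee_pos'],o['ee_rot'])
np.savez('wt.npz',p=p,d=d,*m)
C=cloud(m,d).reshape(-1,3)
Q=C[(C[:,2]>.056)&(C[:,2]<.07)&(np.hypot(C[:,0]-.667,C[:,1])<.1)]
r=cv2.minAreaRect(Q[:,:2].astype(np.float32)*1000);print('bar',len(Q),np.median(Q[:,2]),r)
E
```

```text
time: 26.7
ee_pos: [0.667, -0.0033, 0.3186]
ee_rot: [-180.0, 0.0, 90.8]
wrist_force: [-0.1, -0.4, 0.2]
gripper_width: 0.0851
grasp_force: 0.0
[ 0.66699624 -0.00334394  0.31857886] [-1.79975041e+02  3.85742241e-03  9.08407349e+01]
bar 2127 0.06392968210564659 ((665.7977905273438, -0.8989639282226562), (14.01469612121582, 129.23178100585938), 3.1842806339263916)
```

View pics/w_tray.png

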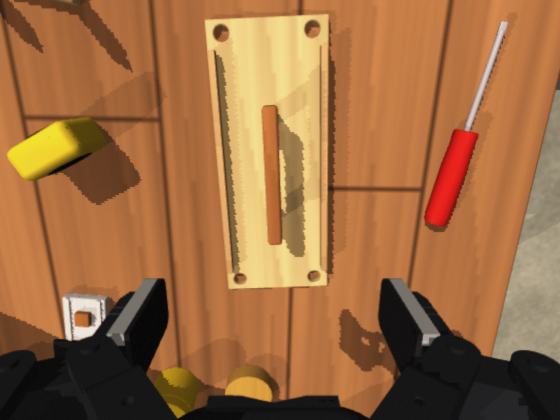

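The tray is alone, with holes at (221,33), (312,29), (240,279) and (314,276) and the bar from (269,106) to (275,244). I check its yaw from the holes.

```bash
python3 - <<'E'
from h import *
z=np.load('wt.npz');m=[z[f'arr_{i}'] for i in range(4)];p=z['p']
# refine holes: dark blobs in the pixel windows
H=[]
for u,v in((221,33),(312,29),(240,279),(314,276)):
    w=p[v-13:v+14,u-13:u+14].mean(2);H.append((u,v))
P=onz(m,H,.008)[:,:2]
L=np.array([[-.043,.13],[.043,.13],[-.043,-.13],[.043,-.13]])
A,_=cv2.estimateAffinePartial2D(L,P);print(P.round(4).tolist(),A[:,2],np.degrees(np.arctan2(A[1,0],A[0,0])),np.hypot(A[0,0],A[1,0]))
C=cloud(m,z['d']).reshape(-1,3)
Q=C[(C[:,2]>.060)&(C[:,2]<.067)&(np.hypot(C[:,0]-.667,C[:,1])<.1)]
b=(np.round((Q[:,1]+.07)/.01)).astype(int);print([(round(Q[b==k,1].mean(),3),round((Q[b==k,0].min()+Q[b==k,0].max())*500,1)) for k in range(1,14) if (b==k).sum()>20])
# tray body: points z .004-.012 and lips
Q=C[(C[:,2]>.004)&(C[:,2]<.026)&(abs(C[:,0]-.667)<.09)&(abs(C[:,1])<.16)]
print(cv2.minAreaRect(Q[:,:2].astype(np.float32)*1000))
E
```

```text
Traceback (most recent call last):
cv2.error: OpenCV(4.12.0) /io/opencv/modules/calib3d/src/ptsetreg.cpp:1108: error: (-215:Assertion failed) count >= 0 && to.checkVector(2) == count in function 'estimateAffinePartial2D'
```

```bash
python3 - <<'E'
from h import *
z=np.load('wt.npz');m=[z[f'arr_{i}'] for i in range(4)]
P=onz(m,[(221,33),(312,29),(240,279),(314,276)],.008)[:,:2].copy()
L=np.array([[-.043,.13],[.043,.13],[-.043,-.13],[.043,-.13]])
A,_=cv2.estimateAffinePartial2D(L,P,ransacReprojThreshold=1);print(P.round(4).tolist(),A[:,2],np.degrees(np.arctan2(A[1,0],A[0,0])),np.hypot(A[0,0],A[1,0]))
C=cloud(m,z['d']).reshape(-1,3)
Q=C[(C[:,2]>.060)&(C[:,2]<.067)&(np.hypot(C[:,0]-.667,C[:,1])<.1)]
b=(np.round((Q[:,1]+.07)/.01)).astype(int);print([(round(Q[b==k,1].mean(),3),round((Q[b==k,0].min()+Q[b==k,0].max())*500,1)) for k in range(1,14) if (b==k).sum()>20])
Q=C[(C[:,2]>.004)&(C[:,2]<.026)&(abs(C[:,0]-.667)<.09)&(abs(C[:,1])<.16)]
print(cv2.minAreaRect(Q[:,:2].astype(np.float32)*1000))
E
```

```text
[[0.616, 0.126], [0.7016, 0.1308], [0.6306, -0.1338], [0.7165, -0.1286]] [ 0.66617517 -0.00139649] 3.2603590190791016 0.9998790887957564
[(np.float64(-0.06), np.float64(668.9)), (np.float64(-0.05), np.float64(668.7)), (np.float64(-0.04), np.float64(667.6)), (np.float64(-0.03), np.float64(667.4)), (np.float64(-0.02), np.float64(666.8)), (np.float64(-0.01), np.float64(666.2)), (np.float64(0.0), np.float64(665.6)), (np.float64(0.01), np.float64(665.5)), (np.float64(0.02), np.float64(664.4)), (np.float64(0.03), np.float64(664.3)), (np.float64(0.04), np.float64(663.3)), (np.float64(0.05), np.float64(663.2)), (np.float64(0.059), np.float64(662.6))]
((666.2574462890625, -1.262115478515625), (115.83830261230469, 285.1571044921875), 3.1495649814605713)
```

```bash
python3 -m inch '{"xyz":[[-1,2,-40],[-1,2,-95],[-1,2,-145],[-1,2,-180],[-1,2,-200],[-1,2,-210],[-1,2,-212],[-1,2,-212]],"angular":[[0,0,2.2],[0,0,2.2],[0,0,2.2],[0,0,2.2],[0,0,2.2],[0,0,2.2],[0,0,2.2],[0,0,2.2]],"hand":[1,1,1,1,1,1,1,1]}' 110
python3 -m inch '{"xyz":[[0,0,0],[0,0,0],[0,0,0],[0,0,0],[0,0,0],[0,0,0],[0,0,0],[0,0,0]],"angular":[[0,0,0],[0,0,0],[0,0,0],[0,0,0],[0,0,0],[0,0,0],[0,0,0],[0,0,0]],"hand":[0,0,0,0,0,0,0,0]}' 110
```

```text
time: 27.75
ee_pos: [0.6665, -0.0007, 0.108]
ee_rot: [179.9, 0.0, 93.2]
wrist_force: [-0.2, -0.0, -0.3]
gripper_width: 0.0852
grasp_force: 0.0
time: 28.75
ee_pos: [0.6661, -0.0008, 0.1072]
ee_rot: [180.0, -0.0, 93.1]
wrist_force: [-2.3, 0.7, 5.3]
gripper_width: 0.0123
grasp_force: 108.1
```

```bash
python3 -m inch '{"xyz":[[0,0,15],[0,0,50],[0,0,95],[0,0,135],[0,0,155],[0,0,160],[-10,15,160],[-35,50,160]],"angular":[[0,0,0],[0,0,0],[0,0,0],[0,0,0],[0,0,0],[0,0,0],[0,0,0],[0,0,-1]],"hand":[0,0,0,0,0,0,0,0]}'
python3 -m inch '{"xyz":[[-30,40,0],[-60,83,0],[-90,126,0],[-120,170,0],[-148,210,0],[-167,238,0],[-175,249,0],[-175.3,249.2,0]],"angular":[[0,0,-2],[0,0,-4],[0,0,-6],[0,0,-8],[0,0,-10],[0,0,-12],[0,0,-13.2],[0,0,-13.2]],"hand":[0,0,0,0,0,0,0,0]}'
python3 -m inch '{"xyz":[[0,0,-10],[0,0,-20],[0,0,-30],[0,0,-30],[0,0,-30],[0,0,-30],[0,0,-30],[0,0,-30]],"angular":[[0,0,0],[0,0,0],[0,0,0],[0,0,0],[0,0,0],[0,0,0],[0,0,0],[0,0,0]],"hand":[0,0,0,0,0,0,0,0]}'
python3 - <<'E'
from h import *
o,p,d,m=snap('wrist','w_over');print(o['ee_pos'],o['ee_rot'],o['gripper_width'])
np.savez('wo.npz',p=p,d=d,*m)
snap('scene','s_over')
E
```

```text
time: 29.75
ee_pos: [0.63, 0.049, 0.2655]
ee_rot: [-179.9, 0.1, 92.0]
wrist_force: [0.0, 1.1, -3.2]
gripper_width: 0.0123
grasp_force: 107.7
time: 30.75
ee_pos: [0.4535, 0.3, 0.2657]
ee_rot: [-179.9, 0.1, 79.1]
wrist_force: [1.2, -0.9, -2.6]
gripper_width: 0.0123
grasp_force: 107.7
time: 31.75
ee_pos: [0.4557, 0.2986, 0.237]
ee_rot: [180.0, -0.0, 79.0]
wrist_force: [0.5, -0.9, -2.9]
gripper_width: 0.0118
grasp_force: 107.6
[0.45566889 0.29860973 0.23703471] [ 1.79991196e+02 -1.52300324e-02  7.89575933e+01] 0.011776603177330843
```

View pics/w_over.png

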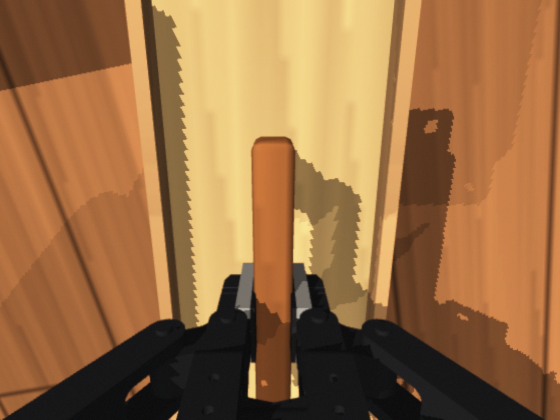

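View pics/s_over.png

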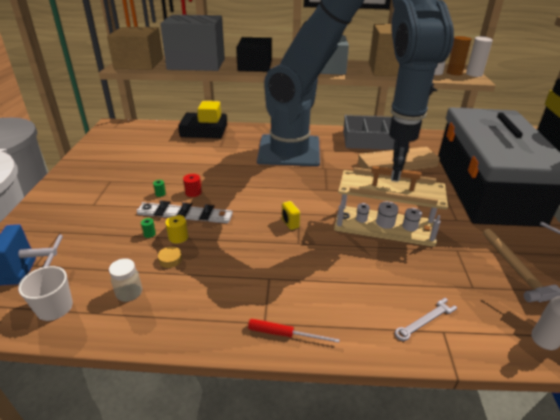

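The tray hangs level over the stand, with its bar centred in the fingers at (272,140)-(272,400). In the scene view all three sockets stand below it. I check the in-hand pose by depth.

```bash
python3 - <<'E'
from h import *
z=np.load('wo.npz');m=[z[f'arr_{i}'] for i in range(4)];C=cloud(m,z['d'])
B=C[140:255,245:300].reshape(-1,3);B=B[B[:,2]>.185]
a=np.radians(-11);Rm=np.array([[np.cos(a),np.sin(a)],[-np.sin(a),np.cos(a)]])
q=(B[:,:2]-[.4557,.298])@Rm.T
print('bar end y',q[:,1].max(),'z',np.median(B[:,2]))
b=np.round(q[:,1]/.005);ks=[k for k in np.unique(b) if (b==k).sum()>40]
print([(round(k*5),round((q[b==k,0].min()+q[b==k,0].max())*500,1)) for k in ks])
D=C[60:250,200:245].reshape(-1,3);D=D[(D[:,2]>.12)&(D[:,2]<.155)];l=np.c_[(D[:,:2]-[.4557,.298])@Rm.T,np.ones(len(D))]
print('plane',np.linalg.lstsq(l,D[:,2],rcond=None)[0])
L=C[20:330,130:420].reshape(-1,3);L=L[(L[:,2]>.145)&(L[:,2]<.165)];l=(L[:,:2]-[.4557,.298])@Rm.T
b=np.round(l[:,1]/.02);print([(int(k*20),(l[b==k,0].min()*1e3).round(1),(l[b==k,0].max()*1e3).round(1)) for k in np.unique(b) if (b==k).sum()>40])
E
```

```text
bar end y 0.08023771915506697 z 0.19379564734131077
[(25, np.float64(-0.3)), (30, np.float64(-0.4)), (35, np.float64(-0.3)), (40, np.float64(-0.3)), (45, np.float64(-0.2)), (50, np.float64(-0.4)), (55, np.float64(-0.2)), (60, np.float64(-0.3)), (65, np.float64(-0.2))]
plane [ 0.00165859 -0.00082876  0.13816365]
[(-20, np.float64(-56.1), np.float64(55.8)), (0, np.float64(-56.1), np.float64(55.7)), (20, np.float64(-56.2), np.float64(55.7)), (40, np.float64(-56.2), np.float64(55.6)), (60, np.float64(-56.0), np.float64(55.9)), (80, np.float64(-55.9), np.float64(55.5)), (100, np.float64(-55.9), np.float64(55.7))]
```

```bash
python3 -m inch '{"xyz":[[0,0,-10],[0,0,-20],[0,0,-28],[0,0,-34],[0,0,-38],[0,0,-42],[0,0,-45],[0,0,-47]],"angular":[[0,0,0],[0,0,0],[0,0,0],[0,0,0],[0,0,0],[0,0,0],[0,0,0],[0,0,0]],"hand":[0,0,0,0,0,0,0,0]}'
python3 -m inch '{"xyz":[[0,0,-1],[0,0,-2],[0,0,-3],[0,0,-4],[0,0,-4],[0,0,-4],[0,0,-4],[0,0,-4]],"angular":[[0,0,0],[0,0,0],[0,0,0],[0,0,0],[0,0,0],[0,0,0],[0,0,0],[0,0,0]],"hand":[0,0,0,0,0,0,0,0]}'
```

```text
time: 32.85
ee_pos: [0.4557, 0.2985, 0.1898]
ee_rot: [180.0, -0.0, 78.9]
wrist_force: [1.0, -0.5, -2.6]
gripper_width: 0.0125
grasp_force: 107.7
time: 33.85
ee_pos: [0.4557, 0.2985, 0.1861]
ee_rot: [180.0, -0.0, 78.9]
wrist_force: [-2.8, -1.0, 5.5]
gripper_width: 0.0123
grasp_force: 108.8
```

```bash
python3 -m inch '{"xyz":[[0,0,0],[0,0,0],[0,0,0],[0,0,0],[0,0,0],[0,0,20],[0,0,60],[0,0,110]],"angular":[[0,0,0],[0,0,0],[0,0,0],[0,0,0],[0,0,0],[0,0,0],[0,0,0],[0,0,0]],"hand":[1,1,1,1,1,1,1,1]}'
python3 -m inch '{"xyz":[[0,0,50],[0,0,100],[0,0,130],[0,0,130],[0,0,130],[0,0,130],[0,0,130],[0,0,130]],"angular":[[0,0,0],[0,0,0],[0,0,0],[0,0,0],[0,0,0],[0,0,0],[0,0,0],[0,0,0]],"hand":[1,1,1,1,1,1,1,1]}'
python3 - <<'E'
from h import *
o,p,d,m=snap('wrist','w_end');C=cloud(m,d).reshape(-1,3)
snap('scene','s_end')
a=np.radians(-11);Rm=np.array([[np.cos(a),np.sin(a)],[-np.sin(a),np.cos(a)]])
q=(C[:,:2]-[.4557,.298])@Rm.T
k=(C[:,2]>.08)&(C[:,2]<.092)&(abs(q[:,0])<.045)&(abs(q[:,1])<.135)
print('plane',np.linalg.lstsq(np.c_[q[k],np.ones(k.sum())],C[k,2],rcond=None)[0],k.sum())
for sx in(-1,1):
    for sy in(-1,1):
        k=(np.hypot(q[:,0]-sx*.043,q[:,1]-sy*.13)<.01)&(C[:,2]>.092);print(sx,sy,k.sum(),C[k,2].max() if k.any() else 0)
E
```

```text
time: 34.85
ee_pos: [0.4552, 0.2983, 0.2965]
ee_rot: [-179.9, 0.1, 78.9]
wrist_force: [0.1, -0.1, 0.0]
gripper_width: 0.0853
grasp_force: 0.0
time: 35.85
ee_pos: [0.4556, 0.2985, 0.4255]
ee_rot: [-180.0, 0.0, 78.9]
wrist_force: [-0.3, 0.0, -0.2]
gripper_width: 0.0854
grasp_force: 0.0
plane [ 0.00032591 -0.000464    0.08723361] 17266
-1 -1 34 0.10069857462757864
-1 1 51 0.10041262268595513
1 -1 35 0.0999265140822983
1 1 56 0.10023486705307438
```

View pics/w_end.png

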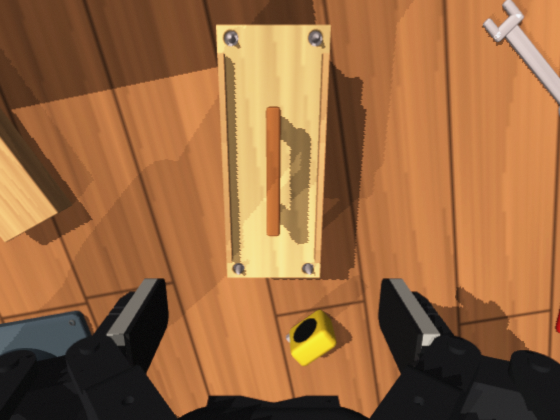

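View pics/s_end.png

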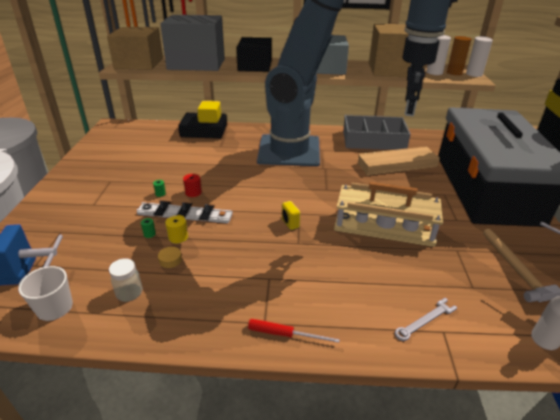

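All four pins show through the tray's holes at (231,38), (316,38), (239,269) and (308,269). The tray top is level at z 0.087, the sockets stand below it, and the gripper is clear.

```bash
python3 -c "
from bench import job;print(job.job_done())"
```

```text
the job is handed in; nothing more can be done
None
```

The job is handed in at about 36 s of the 128 s: all three sockets are on their posts in rail order (small nearest the ring, then large, then medium), and the tray rests level on the pillars with all four pins through its holes.

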